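# Bring the orange jar to the front of the laundry carousel and hold it there

## Robot

A 7-joint arm with a two-finger parallel gripper is mounted at the origin on the work surface. World frame = base frame: x ahead of the robot, y to its left, z up, the work surface at z = 0. Lengths are in m, angles in rad, forces in N, time in s.
With the tool pointing down it reaches from about 0.425 to 0.875 m from the base axis. Payload 4.7 kg.
Tool frame: the origin (TCP) lies midway between the tips of the shut fingers; the grasp point (between the pads) lies 19 mm behind it; z points along the fingers, y is the line along which they close (so a half turn about z gives the same grasp; the last joint's range is limited). The gripper opens to 85 mm and grips with 20 to 120 N. Pads are 22 mm wide; open, the fingers measure 114 mm over their backs; the gripper's body (76 mm by 85 mm) begins 54 mm behind the grasp point. The pads swing forward as they close: fully open they stand 13 mm farther back than shut.
Start: joints at [1.163, 0.321, -0.07, 1.45, 0.023, 1.371, -0.057], TCP at [0.266, -0.593, 0.231] pointing down, gripper open.
Joint ranges: [-2.86, 2.86], [-0.3, 2.09], [-1.38, 1.24], [0.06, 2.45], [-1.56, 4.7], [0.09, 2.05], [-2.69, 2.69]. Speed limits (rad/s): [2.57, 2.57, 3.14, 3.14, 3.14, 3.14, 3.14].

## Interface

Orientations are given as a 3x3 rotation matrix whose columns are the frame's x, y, z axes.
In Python, from plant import r, capture, finish_job gives the robot as it stands.
- The arm moves only by the shell command python3 -m crank 'ROWS' [OPENING] [FORCE]. ROWS is text: rows parted by semicolons, each of 4 numbers parted by spaces: the shift along the tool's x, y, z in mm, then the turn about the tool's z in degrees. In form: x y z twist; .... A call has exactly 10 rows; each row is the pose to reach, as a shift and turn from the pose commanded when the call began, along the tool's axes at that moment; what a row does not reach only later rows make up. A row lasts 1/10 s, in which the tool goes at most 50 mm and 8.59 degrees, less where a joint would pass 70% of its speed; a pose out of reach is approached as far as the arm can. A call with a gripper value outside its range is refused whole. OPENING is the gripper's target within -1 to 1 (fully open at 1, half-way at 0, shut at -1), set as the call begins (- or left out, the last holds). The fingers move at their own pace and stop on an object; FORCE is the grip in N (left out, the last holds). Time passes only in rows, so rows that repeat a pose let the fingers close, or fill a call up. It gives the time, the measured TCP pose, the force, the opening and the grip force at its end, in the units of the state.
- r.get_obs(): the state, without advancing time (a new reading comes with each control period).
- capture(name): name is "scene" or "side" or "wrist"; returns a dict with "image" (420x560x3 uint8, red, green, blue), "range_z" (420x560 float32, m along the optical axis (not along the pixel's ray), 0 where there is no reading), "vertical_fov" (degrees; the focal length in pixels is half the picture's height over the tangent of half this angle, whatever the lens; pixels are square), "cx", "cy" (the principal point, pixels), "world_from_camera" (4x4, takes a point from camera to world coordinates). Camera axes: x right, y down, z forward; pixel columns grow to the right and rows downward; lengths in m; the calibration is good to about 2 mm. A picture is of the moment at which its call begins.
- finish_job(): hands the job in; it is judged then, once.
The state is a dict: "time": time; "joints": joint angles; "joint_velocities": joint speeds; "joint_efforts": joint torques, N m; "position": TCP position; "ee_rot": TCP orientation; "ft_force": force on the tool from outside, world axes, zero at the start; "ft_torque": the same for the moment, N m; "opening": finger opening in m; "gripper_force": force on a finger pad.
Only numpy, scipy, OpenCV 4.12 (cv2) and the standard library are available. Lean on these libraries where they do the work, as an engineer would, in place of code of your own. Each camera call takes 0.05 s, during which the arm holds its last target. There are 200 camera calls.

## Task

Gently turn the laundry carousel until the jar with the orange lid stands in the middle of the gap in the guard rail at the front of the caddy. Leave every jar upright in its ring, do not push on the jars, and do not disturb the things around the caddy. Finish while holding: keep a firm grip on the carousel's T-handle so that it stays still while I unscrew the lid, and do not let go.

Things in the scene. Friction and masses are not known exactly. Their poses are not given: they have to be found in the camera images.
- caddy: The fixed caddy: a 320 mm square bamboo board, 14 mm high, with a white wire guard rail round its edge (top of the rail 63 mm above the counter) that is interrupted by one 124 mm wide gap in the middle of its front side. Origin on the counter under the board's centre, which is the carousel's axis of turning. Its x axis points from the front to the back, so the gap lies on its -x side; z up.
- caddy_front (a point): Middle of the caddy's front edge, in the gap of the guard rail, on top of the board (14 mm above the counter), 160 mm from the carousel's axis.
- carousel (a joint): Turn of the white carousel (deck of 133 mm radius, top 32 mm above the counter, with five cup rings evenly spaced, jar centres 85 mm from the axis) about its upright axis, in rad, counter-clockwise from above positive. Reads 0 at the start wherever it stands; it turns freely either way without stops or detents, against about 0.06 N m of friction, and stays where it is left. Jars, rings, post and handle all turn with it. Gently means below 3 rad/s.
- handle: The carousel's wooden T-handle: a level bar 92 mm long, 16 mm wide and 28 mm high with rounded edges, on top of a 12 mm steel post on the carousel's axis. Origin at the bar's centre, on the axis, 196 mm above the counter; the bar lies along its x axis. It turns with the carousel; there is free air on every side of it above the jar lids, which are 144 mm above the counter.
- jar_marked_mid (a point): The jar that is wanted, the only one with an orange lid and an orange label band; white body, 72 mm diameter, 112 mm tall, upright and loose in a cup ring (12 mm high) of the carousel. Point on its axis, half-way up (56 mm above its foot, 88 mm above the counter); z up.
- jar_b: A white jar with a white lid, like the others: upright, 72 mm diameter, 112 mm tall, loose in its cup ring on the carousel. Origin at the centre of its foot (32 mm above the counter); z up.
- jar_c: A white jar with a grey lid, like the others: upright, 72 mm diameter, 112 mm tall, loose in its cup ring on the carousel. Origin at the centre of its foot (32 mm above the counter); z up.
- jar_d: Another white jar with a white lid, like the others: upright, 72 mm diameter, 112 mm tall, loose in its cup ring on the carousel. Origin at the centre of its foot (32 mm above the counter); z up.
- jar_e: Another white jar with a grey lid, like the others: upright, 72 mm diameter, 112 mm tall, loose in its cup ring on the carousel. Origin at the centre of its foot (32 mm above the counter); z up.
- jar_marked: The orange-lidded jar; origin at the centre of its foot.
- softener: White bottle with a blue cap, 72 mm diameter, 205 mm tall, standing on the counter to the left of the caddy (its +y side); origin at its foot. Bystander.
- cup: Small blue measuring cup, 68 mm across, 62 mm tall, on the counter to the left of the caddy's front; origin at its foot. Bystander.
- lint_brush: Grey lint brush with a red pad, about 220 mm long and 24 mm high, lying on the counter to the right of the caddy (its -y side); origin on the counter under the middle of it. Bystander.

How it is judged:
At the end, for the whole second after the job is handed in: The orange-lidded jar's axis is within 15 mm either side of the middle of the gap and at the front of the carousel, the fingers grip the T-handle with more than 8 N in all, the carousel is still (under 0.05 rad/s), and all five jars stand upright (within 0.1 rad) in their rings (x of jar_marked_mid in the frame of caddy below -0.07 m and y of jar_marked_mid in the frame of caddy between -0.015 and 0.015 m and contact force between the fingers and handle above 8 N and velocity of joint carousel between -0.05 and 0.05 rad/s and angle between each of jar_marked_mid, jar_b, jar_c, jar_d, jar_e's own z axis and vertical below 0.1 rad and z of jar_marked_mid in the frame of caddy between 0.084 and 0.094 m and z of jar_b in the frame of caddy between 0.028 and 0.038 m and z of jar_c in the frame of caddy between 0.028 and 0.038 m and z of jar_d in the frame of caddy between 0.028 and 0.038 m and z of jar_e in the frame of caddy between 0.028 and 0.038 m); the arm keeps its last pose, push and grip.
It fails at once if a jar is tipped or lifted off the carousel (angle between any of jar_marked_mid, jar_b, jar_c, jar_d, jar_e's own z axis and vertical above 0.3 rad or z of jar_marked_mid in the frame of caddy above 0.108 m or z of any of jar_b, jar_c, jar_d, jar_e in the frame of caddy above 0.052 m).
It fails at once if the robot pushes on a jar (more than 4 N) (contact force between any of the arm, the fingers and jar_marked above 4 N or contact force between any of the arm, the fingers and jar_b above 4 N or contact force between any of the arm, the fingers and jar_c above 4 N or contact force between any of the arm, the fingers and jar_d above 4 N or contact force between any of the arm, the fingers and jar_e above 4 N).
It fails at once if the carousel is spun (faster than 3 rad/s) (velocity of joint carousel above 3 rad/s or velocity of joint carousel below -3 rad/s).
It fails at once if something standing beside the caddy is shifted by more than 25 mm (distance of any of softener, cup, lint_brush from where it was at the start of the episode above 0.025 m).
It also fails if it takes over 45 s, if anything falls off the work surface, if the arm or the gripper's body presses on something with over 40 N, if the wrist force passes 120 N, or if a joint passes its speed limit or range.

## Working session

There is one attempt and no reset: what is moved stays moved. The work goes in short steps, Python scripts to look and compute and a shell command to move; the robot and the scene stay as the last step left them, time stands still between calls to the robot, and variables do not carry over. Pictures are saved under pics/ and viewed, at most 10 in all, crops included, and the job is handed in when it is done.

```bash
mkdir -p pics; cat > h.py <<'E'
import numpy as np, cv2
from plant import r, capture, finish_job
def snap(cam,name):
    c=capture(cam); cv2.imwrite(f'pics/{name}.png',c['image'][:,:,::-1]); np.savez(f'pics/{name}.npz',**c); return c
def pt(c,u,v):
    f=c['image'].shape[0]/2/np.tan(np.radians(float(c['vertical_fov']))/2)
    z=float(np.median(c['range_z'][v-1:v+2,u-1:u+2]))
    return (c['world_from_camera']@[(u-c['cx'])*z/f,(v-c['cy'])*z/f,z,1])[:3].round(4)
def cloud(c):
    f=c['image'].shape[0]/2/np.tan(np.radians(float(c['vertical_fov']))/2)
    v,u=np.mgrid[:420,:560]; z=c['range_z']
    P=np.stack([(u-c['cx'])*z/f,(v-c['cy'])*z/f,z,np.ones_like(z)],-1)@c['world_from_camera'].T
    return P[...,:3]
E
python3 - <<'E'
from h import *
for n in('scene','side'):
    c=snap(n,n+'1'); P=cloud(c); im=c['image'].astype(int)
    print(n,c['world_from_camera'].round(2).tolist())
    m=(im[...,0]>180)&(im[...,2]<90)&(im[...,0]-im[...,1]>50)&(c['range_z']>0)&(P[...,2]>.135)&(P[...,2]<.16)
    print('orange lid',m.sum(),np.median(P[m],0).round(4))
o=r.get_obs(); print(o['position'],o['ee_rot'],o['time'],o['opening'])
E
```

```text
scene [[-0.29, 0.63, -0.72, 1.36], [0.96, 0.2, -0.21, 0.29], [0.02, -0.75, -0.66, 0.86], [0.0, 0.0, 0.0, 1.0]]
orange lid 0 [nan nan nan]
side [[0.96, 0.17, -0.23, 0.83], [0.28, -0.61, 0.74, -0.87], [-0.02, -0.77, -0.64, 0.91], [0.0, 0.0, 0.0, 1.0]]
orange lid 0 [nan nan nan]
[ 0.26585552 -0.59261991  0.23032471] [[ 9.12354345e-01  4.09400683e-01 -7.94189589e-04]
 [ 4.09401442e-01 -9.12353057e-01  1.53570501e-03]
 [-9.58626203e-05 -1.72624950e-03 -9.99998505e-01]] 0.1 0.08546458812437299
  return _methods._mean(a, axis=axis, dtype=dtype,
  ret = um.true_divide(
```

View pics/scene1.png

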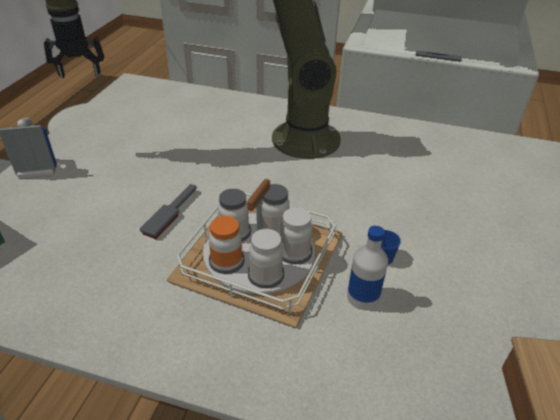

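View pics/side1.png

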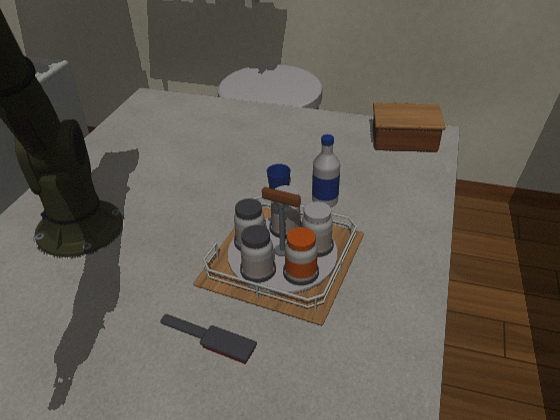

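The scene view shows the orange lid at (225,226) and the handle bar at about (259,194). The side view has the orange lid at (301,238), the handle from (263,192) to (300,202), and board corners near (196,283), (322,314) and (364,236).

```bash
python3 - <<'E'
from h import *
B=[];H=[];L=[];O=[]
for n in('scene1','side1'):
    c=dict(np.load(f'pics/{n}.npz')); P=cloud(c); im=c['image'].astype(int); ok=c['range_z']>0
    hsv=cv2.cvtColor(c['image'],cv2.COLOR_RGB2HSV).astype(int)
    near=ok&(abs(P[...,0]-.65)<.35)&(abs(P[...,1])<.4)
    brown=(hsv[...,0]<22)&(hsv[...,1]>70)
    h=near&brown&(P[...,2]>.178)&(P[...,2]<.225); b=near&brown&(P[...,2]>.005)&(P[...,2]<.022)
    o=near&(hsv[...,0]<14)&(hsv[...,1]>150)&(P[...,2]>.138)&(P[...,2]<.152)
    l=near&(P[...,2]>.139)&(P[...,2]<.15)
    for nm,m in(('handle',h),('orange',o),('lids',l)):
        q=P[m]; print(n,nm,m.sum(),q.mean(0).round(4),q.min(0).round(3),q.max(0).round(3))
    q=P[h][:,:2].astype(np.float32); print(' handle rect',cv2.minAreaRect(q))
    q=P[o][:,:2].astype(np.float32); print(' orange rect',cv2.minEnclosingCircle(q))
    B.append(P[b][:,:2]);H.append(P[h]);
    print(' board',cv2.minAreaRect(P[b][:,:2].astype(np.float32)))
b=np.vstack(B).astype(np.float32); R=cv2.minAreaRect(b);print('both',R,cv2.boxPoints(R).round(3).tolist())
h=np.vstack(H); print('handle both',cv2.minAreaRect(h[:,:2].astype(np.float32)),h[:,2].max())
E
```

```text
scene1 handle 310 [0.5675 0.0262 0.203 ] [0.516 0.014 0.183] [0.604 0.037 0.211]
scene1 orange 473 [ 0.622  -0.0334  0.1426] [ 0.588 -0.065  0.138] [ 0.651 -0.004  0.147]
scene1 lids 2300 [0.573  0.0492 0.1429] [ 0.442 -0.082  0.139] [0.665 0.311 0.15 ]
 handle rect ((0.5601755380630493, 0.025279205292463303), (0.01589800789952278, 0.08913696557283401), 83.36605072021484)
 orange rect ((0.6190131902694702, -0.032704517245292664), 0.03288167715072632)
 board ((0.5506064891815186, -0.04343688488006592), (0.4539373815059662, 0.32103431224823), 83.55819702148438)
side1 handle 448 [0.5571 0.0185 0.2041] [0.51  0.009 0.186] [0.6   0.033 0.217]
side1 orange 506 [ 0.6178 -0.0395  0.1466] [ 0.587 -0.069  0.138] [ 0.648 -0.004  0.151]
side1 lids 2029 [0.5638 0.0207 0.1466] [ 0.44  -0.086  0.139] [0.661 0.298 0.15 ]
 handle rect ((0.55521559715271, 0.020207077264785767), (0.016181444749236107, 0.09049565345048904), 83.3447036743164)
 orange rect ((0.6160867810249329, -0.03619065880775452), 0.03258553519845009)
 board ((0.5472696423530579, -0.047689154744148254), (0.4658909738063812, 0.3190552294254303), 83.52252197265625)
both ((0.5493921041488647, -0.04765427112579346), (0.46623721718788147, 0.3226064443588257), 83.19583129882812) [[0.3619999885559082, -0.25999999046325684], [0.6819999814033508, -0.2980000078678131], [0.7369999885559082, 0.16500000655651093], [0.4169999957084656, 0.2029999941587448]]
handle both ((0.5573448538780212, 0.0226132832467556), (0.021512530744075775, 0.09413234144449234), 82.93167114257812) 0.21671175509372498
```

Estimates from the two views:

| Quantity | Value |
|---|---|
| Carousel axis | about (0.557, 0.0225) |
| Bar yaw | -6.6° |
| Caddy yaw | about -6.7° |
| Orange jar bearing in the caddy frame | about -37° |

The jar needs about -143°, clockwise. I'll grasp with tool x at yaw 173.4°, so that one grip covers the whole turn.

```bash
python3 -m crank '20 -16 -20 -7; 50 -42 -40 -14; 85 -72 -60 -22; 120 -102 -70 -30; 155 -132 -75 -38; 190 -162 -75 -46; 225 -192 -75 -54; 260 -222 -75 -62; 290 -250 -75 -70; 315 -270 -75 -76' 1 60
python3 - <<'E'
from h import *
o=r.get_obs(); R=o['ee_rot']; d=R.T@(np.array([.557,.0225,.30])-o['position']); print(d*1000, np.degrees(np.arctan2(R[1,0],R[0,0])),o['joints'].round(2) if hasattr(o['joints'],'round') else o['joints'])
E
```

```text
time: 1.1
position: [0.4436, -0.2146, 0.3062]
ee_rot: [[-0.184, 0.983, -0.0], [0.983, 0.184, 0.0], [0.0, -0.0, -1.0]]
ft_force: [0.3, -1.1, -0.8]
opening: 0.0853
gripper_force: 0.0
[212.19238937 155.13023912   6.21982863] 100.60924215037448 [ 0.86 -0.03 -0.45  1.69 -0.01  1.47  0.6 ]
```

```bash
python3 -m crank '20 15 0 -7; 48 35 0 -14; 78 57 0 -22; 108 79 0 -30; 138 101 0 -38; 168 123 0 -46; 192 140 0 -54; 206 150 0 -62; 212 155 0 -69; 212 155 0 -73'
python3 - <<'E'
from h import *
c=snap('wrist','w1'); s=snap('side','side2')
o=r.get_obs(); R=o['ee_rot']; print(o['position'],np.degrees(np.arctan2(R[1,0],R[0,0])),np.round(o['joints'],2))
E
```

```text
time: 2.1
position: [0.5581, 0.0203, 0.3057]
ee_rot: [[-0.994, 0.112, -0.001], [0.112, 0.994, 0.001], [0.001, 0.001, -1.0]]
ft_force: [-0.2, -0.0, 0.4]
opening: 0.0855
gripper_force: 0.0
[0.55788166 0.01866475 0.3057528 ] 173.22498735111247 [ 0.58  0.16 -0.74  1.54  0.1   1.48  1.29]
```

View pics/w1.png

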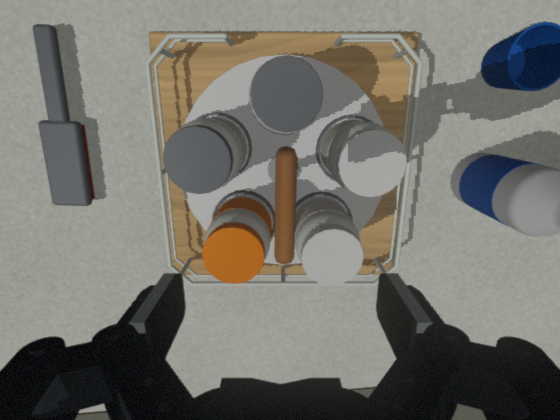

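The wrist view shows the gap at the top between about (240,38) and (335,38), facing the robot. The bar runs vertically at column 285, rows 148–263, and the orange lid is at (234,252).

```bash
cat >> h.py <<'E'
def meas(c):
    P=cloud(c); hsv=cv2.cvtColor(c['image'],cv2.COLOR_RGB2HSV).astype(int); br=(hsv[...,0]<22)&(hsv[...,1]>70)
    near=(c['range_z']>0)&(np.hypot(P[...,0]-.557,P[...,1]-.022)<.24)
    q=P[near&br&(P[...,2]>.19)&(P[...,2]<.225)][:,:2].astype(np.float32); print('handle',len(q),cv2.minAreaRect(q) if len(q) else '')
    q=P[near&br&(P[...,2]>.005)&(P[...,2]<.024)][:,:2].astype(np.float32); R=cv2.minAreaRect(q); print('board',R)
    for k in range(1):
        q=P[near&(hsv[...,0]<14)&(hsv[...,1]>180)&(P[...,2]>.136)&(P[...,2]<.155)]
        if len(q): print('orange',len(q),cv2.minEnclosingCircle(q[:,:2].astype(np.float32)),q.mean(0))
E
python3 - <<'E'
from h import *
c=dict(np.load('pics/w1.npz')); meas(c)
for n,u,v in(('boardTL',154,35),('boardTR',415,35),('gapL',232,39),('gapR',340,41),('grey',286,92),('white',367,160),('grey2',200,158),('white2',330,257)): print(n,pt(c,u,v))
E
```

```text
handle 2276 ((0.554611325263977, 0.02341315895318985), (0.015514567494392395, 0.09034815430641174), 83.34846496582031)
board ((0.5552003383636475, 0.02323397994041443), (0.3181019127368927, 0.3175579309463501), 83.4758529663086)
orange 90 ((0.6094839572906494, -0.029987474903464317), 0.029103251174092293) [ 0.59412237 -0.02210163  0.1410874 ]
boardTL [ 0.3847 -0.1099  0.0138]
boardTR [0.4187 0.1944 0.0134]
gapL [ 0.3992 -0.0197  0.0144]
gapR [0.4202 0.1006 0.046 ]
grey [0.4694 0.0343 0.144 ]
white [0.5359 0.1018 0.144 ]
grey2 [ 0.517  -0.0497  0.144 ]
white2 [0.6291 0.0616 0.1444]
```

```bash
python3 -m crank '3 3 10 0; 3 3 30 0; 3 3 50 0; 3 3 70 0; 3 3 85 0; 3 3 100 0; 3 3 110 0; 3 3 120 0; 3 3 127 0; 3 3 127 0' 1 60
python3 -m crank '0 0 0 0; 0 0 0 0; 0 0 0 0; 0 0 0 0; 0 0 0 0; 0 0 0 0; 0 0 0 0; 0 0 0 0; 0 0 0 0; 0 0 0 0' -1 60
```

```text
time: 3.2
position: [0.5551, 0.0216, 0.1784]
ee_rot: [[-0.993, 0.119, -0.001], [0.119, 0.993, 0.0], [0.001, -0.0, -1.0]]
ft_force: [-0.3, 0.5, 0.2]
opening: 0.0852
gripper_force: 0.0
time: 4.2
position: [0.5559, 0.0242, 0.1799]
ee_rot: [[-0.993, 0.117, 0.002], [0.117, 0.993, 0.003], [-0.001, 0.003, -1.0]]
ft_force: [0.6, 4.7, 0.1]
opening: 0.0154
gripper_force: 60.3
```

```bash
python3 -m crank '0 1 0 2; 0 2 0 6; 0 2 0 11; 0 2 0 17; 0 2 0 23; 0 2 0 29; 0 2 0 35; 0 2 0 41; 0 2 0 46; 0 2 0 50' && python3 -m crank '0 0 0 3; 0 0 0 8; 0 0 0 14; 0 0 0 20; 0 0 0 26; 0 0 0 32; 0 0 0 38; 0 0 0 44; 0 0 0 49; 0 0 0 52'
```

```text
time: 5.2
position: [0.5558, 0.024, 0.1799]
ee_rot: [[-0.545, 0.839, 0.001], [0.839, 0.545, -0.0], [-0.0, 0.0, -1.0]]
ft_force: [-0.4, 1.2, 2.9]
opening: 0.015
gripper_force: 60.5
time: 6.2
position: [0.5555, 0.0239, 0.1799]
ee_rot: [[0.325, 0.946, -0.0], [0.946, -0.325, -0.0], [-0.0, -0.0, -1.0]]
ft_force: [-1.7, 1.4, 4.0]
opening: 0.0151
gripper_force: 60.6
```

```bash
python3 -m crank '0 0 0 3; 0 0 0 8; 0 0 0 14; 0 0 0 20; 0 0 0 26; 0 0 0 31; 0 0 0 36; 0 0 0 39; 0 0 0 41; 0 0 0 41'; python3 - <<'E'
from h import *
o=r.get_obs(); R=o['ee_rot']; print('yaw',np.degrees(np.arctan2(R[1,0],R[0,0])))
for n in('wrist','side','scene'): c=snap(n,n+'3'); print(n); meas(c)
w=cv2.imread('pics/wrist3.png'); s=cv2.imread('pics/side3.png')
cv2.imwrite('pics/both3.png',cv2.resize(np.hstack([w,s]),(800,300)))
E
```

```text
time: 7.2
position: [0.5554, 0.024, 0.1799]
ee_rot: [[0.864, 0.503, -0.0], [0.503, -0.864, 0.0], [-0.0, -0.0, -1.0]]
ft_force: [-2.9, 2.2, 4.7]
opening: 0.0149
gripper_force: 60.8
yaw 30.183104315261886
wrist
handle 7591 ((0.5520452260971069, 0.03673212230205536), (0.08405645191669464, 0.04487276449799538), 32.01409912109375)
board ((0.5554008483886719, 0.02352118492126465), (0.3185761570930481, 0.31615200638771057), 83.70530700683594)
orange 102 ((0.4909241497516632, 0.047530397772789), 0.018513714894652367) [0.49554768 0.0488308  0.13900284]
side
handle 303 ((0.5555341243743896, 0.02183578908443451), (0.08990613371133804, 0.019599927589297295), 30.573440551757812)
board ((0.5576126575469971, 0.03349313139915466), (0.34399208426475525, 0.31949788331985474), 83.04593658447266)
orange 414 ((0.4705118238925934, 0.02969028241932392), 0.03201630339026451) [0.47315901 0.02604916 0.14642185]
scene
handle 227 ((0.5552331805229187, 0.04052676260471344), (0.0895751342177391, 0.044673290103673935), 18.3248348236084)
board ((0.5581473112106323, 0.023382365703582764), (0.31966134905815125, 0.32114920020103455), 83.53216552734375)
orange 231 ((0.4752749502658844, 0.034660447388887405), 0.03149489685893059) [0.47684258 0.04092721 0.14234841]
```

View pics/both3.png

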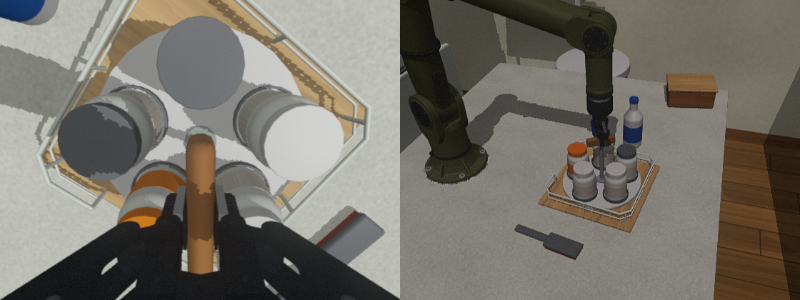

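Left half (wrist): the bar is gripped, with the orange jar at the gap. Right half (side): the orange lid is at about (577,150), facing the robot, and all the jars are upright. The two cameras together put the lid within about 1–3 mm of the middle of the gap. I'll hold for a second and hand in.

```bash
python3 -m crank '0 0 0 0; 0 0 0 0; 0 0 0 0; 0 0 0 0; 0 0 0 0; 0 0 0 0; 0 0 0 0; 0 0 0 0; 0 0 0 0; 0 0 0 0' && python3 -c "
from plant import finish_job; print(finish_job())"
```

```text
time: 8.35
position: [0.5554, 0.024, 0.1799]
ee_rot: [[0.864, 0.504, -0.0], [0.504, -0.864, 0.0], [-0.0, -0.0, -1.0]]
ft_force: [-3.4, 1.3, 5.2]
opening: 0.0151
gripper_force: 60.9
the job is handed in; nothing more can be done
None
```

I turned the carousel 143° clockwise so the orange-lidded jar stands within about 3 mm of the middle of the gap by the cameras, kept the T-handle gripped at about 60 N, and handed the job in at 8.35 s; the hand-in returned no verdict.

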